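Square up a stack of blanks and start the clamp screw

TASK

Tap the four thin wooden blanks in the stack clamp fully home into the corner of its two fences so that their edges line up. Then start the clamp's screw by its crank: turn it backward (anticlockwise from above) until it drops into the mouth of the thread, then forward one turn. Finish holding the crank's grip firmly between the fingers with the screw just started one turn, the stack still square, and the other things on the bench left alone.

Things in the scene. Friction and masses are not known exactly. Their poses are not given: they have to be found in the camera images.
- press: the stack clamp, fixed: grey-faced board 345 x 235 x 18 mm with two hardwood fences, and a dark cast bracket whose arm reaches over the far fence to a round boss that holds the screw. Origin: on the screw's upright axis at bench level; x points away from the robot to the bracket's post (42 x 36 mm at x 121 mm, 107 mm high), y left, z up. Board: x -165 to 180, y -115 to 120 mm, top at z 18 mm
- stack_home (a point): where the centre of the lowest blank's underside lies when home: x -55 mm, y 0, z 26 mm of the clamp, the 190 mm edges along x. It is on an 8 mm backing pad, smaller than the blanks so that they overhang it by over 10 mm. Far fence: inner face 95 mm beyond this point, 150 mm long. Left fence: inner face 70 mm to its left, 165 mm long (x -144 to 21 mm of the clamp). Fence tops at z 54 mm
- boss_mouth (a point): centre of the mouth (top) of the threaded boss, 108 mm above the bench; boss 56 mm across, underside 71 mm above the bench. The screw (30 mm thick, right-hand, 6 mm a turn, about 0.75 kg with crank) stands loose in it, upright, its plain nose guided by the bore, its thread start resting on the boss's first thread
- blank1: lowest of four equal thin wooden blanks, 190 x 140 x 6 mm, about 85 g, stacked on the pad; origin at the centre of its underside, x along the 190 mm side. The stack starts 6 to 18 mm short of each fence, every blank shifted and turned (up to 0.05 rad) a little differently; the stack's top is 50 mm above the bench
- blank2: second blank from below, the same
- blank3: third blank from below, the same
- blank4: top blank, the same
- spindle_turn (a joint): turn of the screw about its upright axis, rad: grows as it turns forward (clockwise from above) and falls as it turns backward; starts within 0.3 of 0. At 0 the crank points 0.9 rad to the left of the clamp's x axis. It can turn many times round. The drop comes somewhere between a quarter turn and nine tenths of a turn back from the start; where is not known beforehand
- spindle_lift (a joint): height of the screw, m; 0 is its height just after the drop. Turned backward it rides up slowly, 6 mm a turn, to nearly +0.006, then drops by its own weight quickly to 0, the thread start now in the mouth. Turned forward from there it sinks 6 mm a turn, to about -0.006 after one turn, with 1.5 mm of play. A firm grip on it can keep it from dropping; a push on the grip's side does not
- crank: crank on top of the screw: arm 50 mm from screw axis to grip axis, 10 mm thick, 16 mm wide; hub 34 mm across, its top 3 mm above the arm. Origin: on the grip's axis at the arm's top face, 165 mm above the bench when spindle_lift is 0; x points outward from the screw's axis, z up. It carries the grip. About 1 to 2 N at the grip turn it; it stays where it is left
- grip_mid (a point): middle of the crank's grip, on its axis, 25 mm above the arm: an upright round wooden handle 19 mm across, from 1 to 48 mm above the arm, revolving freely on its pin, so it can be pushed round by its side or pinched from above and led round a circle without turning the hand
- oil_jar: small amber jar with a steel lid, 42 mm across, 42 mm high, on the clamp's board to the right of the bracket; leave alone. Origin: centre of its underside
- sanding_block: cork sanding block 62 x 30 x 27 mm, on the clamp's board to the left of the bracket; leave alone. Origin: centre of its underside
- mallet: round carver's mallet standing on its head, 82 mm across, 205 mm high, on the left; leave alone. Origin: centre of its underside
- glue_bottle: white glue bottle, 60 mm across, 160 mm high, on the left; leave alone. Origin: centre of its underside
- knife: carving knife lying down, about 195 mm long, on the right; leave alone. Origin: centre of its underside
- lacquer_tin: round lacquered tin, 82 mm across, 42 mm high, on the right; leave alone. Origin: centre of its underside
- oilstone: oilstone in a wooden tray, 165 x 60 x 34 mm, on the right at the back; leave alone. Origin: centre of its underside

How it is judged:
By the outcome, as a careful person would: the job done as asked, in the order asked, and still so for the second after the job is handed in, while the arm keeps its last pose, push and grip.
It also fails if it takes over 72 s, if anything falls off the work surface, if the arm or the gripper's body presses on something with over 40 N, if the wrist force passes 120 N, or if a joint passes its speed limit or range.

ROBOT

A 6-joint arm with a two-finger parallel gripper is mounted at the origin on the work surface. World frame = base frame: x ahead of the robot, y to its left, z up, the work surface at z = 0. Lengths are in m, angles in rad, forces in N, time in s.
With the tool pointing down it reaches from about 0.35 to 0.875 m from the base axis. Payload 15.5 kg.
Tool frame: the origin (TCP) lies midway between the tips of the shut fingers; the grasp point (between the pads) lies 19 mm behind it; z points along the fingers, y is the line along which they close (so a half turn about z gives the same grasp; the last joint's range is limited). The gripper opens to 85 mm and grips with 20 to 120 N. Pads are 22 mm wide; open, the fingers measure 114 mm over their backs; the gripper's body (76 mm by 85 mm) begins 54 mm behind the grasp point. The pads swing forward as they close: fully open they stand 13 mm farther back than shut.
Start: joints at [1.173, 0.494, 1.345, -0, 1.302, -0.096], TCP at [0.186, 0.597, 0.231] pointing down, gripper open.
Joint ranges: [-2.91, 2.91], [-0.82, 2.16], [0.22, 2.67], [-1.22, 4.37], [0.12, 2.79], [-3.08, 3.08]. Speed limits (rad/s): [1.89, 1.89, 2.57, 3.01, 3.01, 3.01].

INTERFACE

Orientations are given as a unit quaternion [x, y, z, w].
In Python, from rig import env gives the robot as it stands.
- The arm moves only by the shell command python3 nudge.py FILE [OPENING] [FORCE], which reads ROWS from the file FILE. ROWS is a JSON list of rows, 1 to 8 of them, each written [[dx, dy, dz], turn]: dx, dy, dz in m, then a turn about the tool's z in rad; each row shifts and turns the commanded pose from where the row before left it, along the tool's axes as they then stand; what a row does not reach is not made up. A row lasts 1/8 s, in which the tool goes at most 0.0625 m and 0.188 rad, less where a joint would pass 70% of its speed; a pose out of reach is approached as far as the arm can. OPENING is the finger opening in m, set as the command begins (- or left out keeps the last). The fingers move at their own pace and stop on an object; FORCE is the grip in N (left out, the last holds). Time passes only in rows, so rows that do not move let the fingers close. It prints the time, the measured TCP pose, the force, the opening and the grip force at its end. Input that does not fit is refused with a message, and nothing moves.
- env.sense(): the state, without advancing time (a new reading comes with each control period).
- env.get_image(name): name is "scene" or "top" or "wrist"; returns the picture (400x640x3 uint8, blue, green, red); there is no depth.
- env.camera_info(name): a dict with "fx", "fy", "cx", "cy" (pixels), "pose" (4x4, takes a point from camera to world coordinates). Camera axes: x right, y up, looking along -z (the intrinsics and any distortion apply to the point x, -y, -z); pixel columns grow to the right and rows downward; lengths in m; the calibration is good to about 2 mm. The wrist camera is an equidistant fisheye: a pixel r from the principal point sees the ray r / f radians off the axis. A picture is of the moment at which its call begins: read the wrist's pose just before it. camera_info takes no time and is no camera call; for the wrist camera it gives the pose at the moment of the call.
- env.hand_in(): hands the job in; it is judged then, once.
The state is a dict: "time_s": time; "joint_pos": joint angles; "dq": joint speeds; "effort": joint torques, N m; "tcp_pos": TCP position; "ee_rot": TCP orientation; "ft_force": force on the tool from outside, world axes, zero at the start; "moment": the same for the moment, N m; "grip_width": finger opening in m; "gripper_force": force on a finger pad.
Only numpy, scipy, OpenCV 4.12 (cv2) and the standard library are available. Lean on these libraries where they do the work, as an engineer would, in place of code of your own. Each camera call takes 0.05 s, during which the arm holds its last target. There are 200 camera calls.

## Working session

There is one attempt and no reset: what is moved stays moved. The work goes in short steps, Python scripts to look and compute and a shell command to move; the robot and the scene stay as the last step left them, time stands still between calls to the robot, and variables do not carry over. Pictures are saved under pics/ and viewed, at most 10 in all, crops included, and the job is handed in when it is done.

```bash
ls; mkdir -p pics
python3 - <<'E'
from rig import env
import cv2
for n in ("scene","top"):
    cv2.imwrite(f"pics/{n}0.png",env.get_image(n)); c=env.camera_info(n); print(n,{k:(v if k!='pose' else v) for k,v in c.items()})
s=env.sense();print(s)
E
```

```text
nudge.py
pics
rig.py
scene {'fx': 421.9255772688067, 'fy': 421.9255772688067, 'cx': 318.1797179657038, 'cy': 203.6503195687264, 'pose': array([[-0.36431349, -0.67945997,  0.63687505,  1.27814242],
       [ 0.93113364, -0.25378994,  0.26187938,  0.24105969],
       [-0.01630408,  0.68842198,  0.72512713,  0.91551922],
       [ 0.        ,  0.        ,  0.        ,  1.        ]])}
top {'fx': 432.74935508394896, 'fy': 432.74935508394896, 'cx': 320.72769137502263, 'cy': 192.07698596902577, 'pose': array([[ 0.02704143,  0.99360538, -0.10962259,  0.50408846],
       [-0.99951891,  0.02854156,  0.01213825, -0.02418838],
       [ 0.01518943,  0.10924162,  0.99389916,  1.24125378],
       [ 0.        ,  0.        ,  0.        ,  1.        ]])}
{'time_s': 0.1, 'joint_pos': array([ 1.17249126e+00,  4.94116381e-01,  1.34605880e+00,  4.77776269e-07,
        1.30247904e+00, -9.54831669e-02]), 'dq': array([-0.00327732, -0.00011216, -0.00085316, -0.00018488,  0.0005658 ,
       -0.00091883]), 'effort': array([ 2.19167385e-03, -8.83585310e+01, -3.84564829e+01, -2.43238833e-05,
        5.10551807e-03,  1.17526015e-04]), 'tcp_pos': array([0.18624971, 0.59627747, 0.23076629]), 'ee_rot': array([ 1.50833130e-01,  9.88559095e-01, -5.14636074e-04, -1.29944402e-04]), 'ft_force': array([-0.25550483,  0.71289382,  0.66686542]), 'moment': array([-0.00508409, -0.00735783, -0.03405606]), 'gripper_force': 0.0, 'grip_width': 0.08498263423191937}
```
View pics/scene0.png

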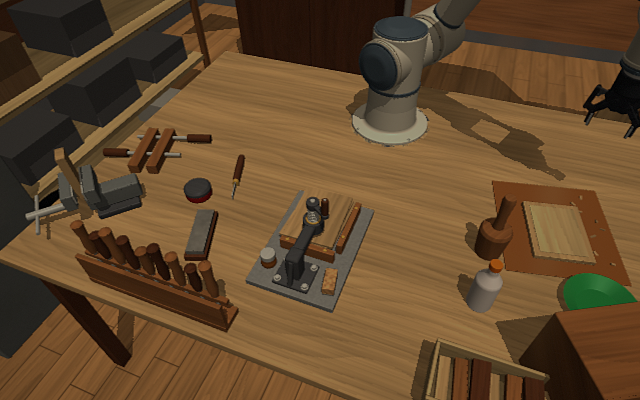

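View pics/top0.png

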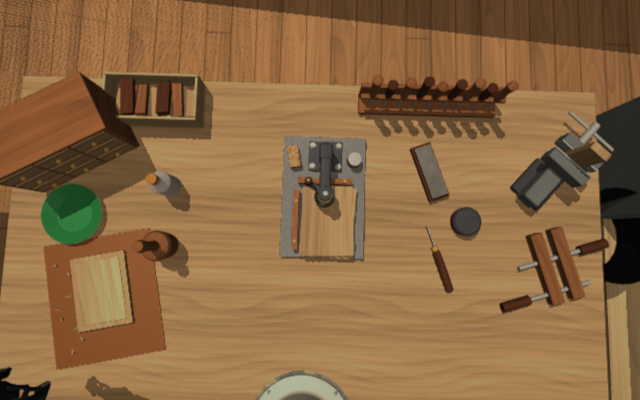

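The scene view shows the clamp around (312,250), with the crank near (318,208). In the top view the board spans about (283-365, 137-260), with the post far from the robot. I'll enlarge both.

Run:
```python
import cv2,numpy as np
t=cv2.imread('pics/top0.png')[130:268,275:373]; s=cv2.imread('pics/scene0.png')[182:312,240:380]
t=cv2.resize(t,None,fx=4,fy=4,interpolation=2); s=cv2.resize(s,None,fx=2.9,fy=2.9,interpolation=2)
o=np.zeros((560,800,3),np.uint8);o[:t.shape[0],:t.shape[1]]=t;o[:s.shape[0],394:394+s.shape[1]]=s
cv2.imwrite('pics/crop1.png',o)
```

View pics/crop1.png

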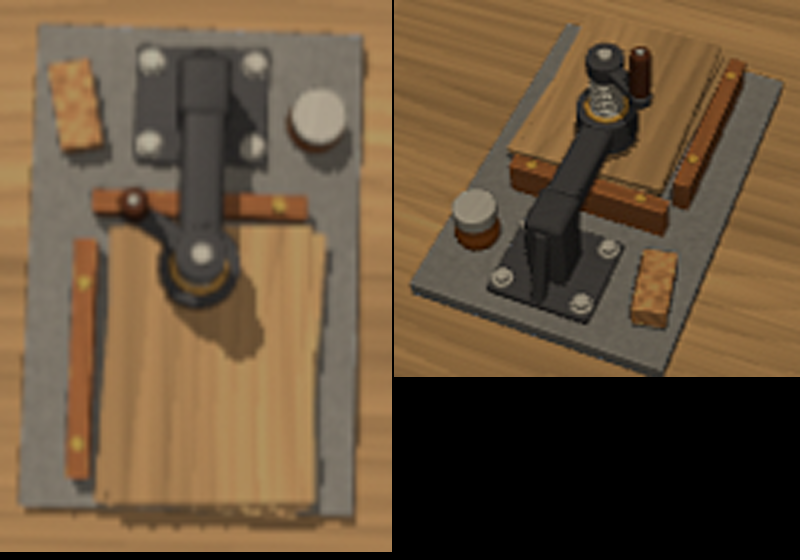

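The crop shows the board's corners: top-view crop (38,25), (362,36), (353,522), (20,506) and scene crop (412,290), (660,372), (782,85). The grip's top is at (133,202) in the top crop and (640,50) in the scene crop. I'll fit the clamp pose from these.

```bash
cat > h.py <<'E'
import numpy as np, cv2
from scipy.optimize import least_squares
from rig import env
def proj(n,P,c=None):
    c=c or env.camera_info(n);T=np.linalg.inv(c['pose']);p=T[:3,:3]@np.array(P).T+T[:3,3:4]
    x,y,z=p[0],-p[1],-p[2]
    if n=='wrist':
        r=np.hypot(x,y);th=np.arctan2(r,z);k=th/np.maximum(r,1e-9);return np.stack([c['fx']*k*x+c['cx'],c['fy']*k*y+c['cy']],1)
    return np.stack([c['fx']*x/z+c['cx'],c['fy']*y/z+c['cy']],1)
def clamp(q,P):
    c,s=np.cos(q[2]),np.sin(q[2]);P=np.atleast_2d(np.array(P,float));return np.stack([q[0]+c*P[:,0]-s*P[:,1],q[1]+s*P[:,0]+c*P[:,1],P[:,2]],1)
E
python3 - <<'E'
from h import *
tp=np.array([(38,25),(362,36),(353,522),(20,506)])/4+[275,130]
tb=[(.18,.12,.018),(.18,-.115,.018),(-.165,-.115,.018),(-.165,.12,.018)]
sp=(np.array([(412,288),(660,370),(782,85)])-[394,0])/2.9+[240,182]
sb=[(.18,-.115,.018),(.18,.12,.018),(-.165,.12,.018)]
ct,cs=env.camera_info('top'),env.camera_info('scene')
f=lambda q:np.r_[(proj('top',clamp(q,tb),ct)-tp).ravel(),(proj('scene',clamp(q,sb),cs)-sp).ravel()]
r=least_squares(f,[.5,0,0]);q=r.x;print('clamp',q,r.fun.round(1))
g=lambda X:np.r_[(proj('top',[X],ct)-(np.array([133,200])/4+[275,130])).ravel(),(proj('scene',[X],cs)-((np.array([640,50])-[394,0])/2.9+[240,182])).ravel()]
r=least_squares(g,[.5,0,.2]);print('griptop',r.x,r.fun.round(1))
d=r.x-clamp(q,[(0,0,0)])[0];print('rad',np.hypot(*d[:2]),'ang rel clamp',np.arctan2(d[1],d[0])-q[2])
for nm,P in [('home',(-.055,0,.026)),('boss',(0,0,.108))]:print(nm,clamp(q,[P]))
print(proj('top',clamp(q,[(0,0,.168)]),ct)*4-[1100,520], proj('scene',clamp(q,[(0,0,.168)]),cs))
# blanks top corner from top picture z=.05 
for u in [(110,226),(327,234),(315,505),(97,500)]:
    u=np.array(u)/4+[275,130]
    s=least_squares(lambda X:(proj('top',[(X[0],X[1],.05)],ct)-u).ravel(),[.5,0]).x-q[:2]
    c,sn=np.cos(q[2]),np.sin(q[2]);print(np.round([c*s[0]+sn*s[1],-sn*s[0]+c*s[1]],4))
E
```

```text
clamp [ 0.61919266 -0.04673844 -0.00216217] [-1.1 -0.6 -0.7 -0.7 -0.7 -1.5 -1.4  0.1 -2.  -2.2  0.1 -0.5 -0.7 -2.2]
griptop [ 0.64486098 -0.00434146  0.21490066] [-0.7  0.2 -0.8 -0. ]
rad 0.049561747758192005 ang rel clamp 1.0285572944141803
home [[ 0.56419278 -0.04661952  0.026     ]]
boss [[ 0.61919266 -0.04673844  0.108     ]]
[[197.90177899 253.9509259 ]] [[311.78152503 201.14354421]]
[0.0303 0.059 ]
[ 0.0293 -0.0916]
[-0.157  -0.0872]
[-0.1579  0.0615]
```

```bash
echo '[[[0,0,-0.035],-0.15],[[0,0,-0.035],-0.15],[[-0.019,-0.046,0],0],[[-0.019,-0.046,0],0],[[-0.019,-0.046,0],0],[[-0.019,-0.046,0],0],[[-0.019,-0.046,0],0],[[-0.019,-0.046,0],0]]' > m.json && python3 nudge.py m.json; echo '[[[-0.019,-0.046,0],0],[[-0.019,-0.046,0],0],[[-0.019,-0.046,0],0],[[-0.019,-0.046,0],0],[[-0.019,-0.046,0],0],[[-0.019,-0.046,0],0],[[-0.019,-0.046,0],0],[[-0.019,-0.046,0],0]]' > m.json && python3 nudge.py m.json
echo '[[[0,0,0],0],[[0,0,0],0]]' > m.json && python3 nudge.py m.json
python3 - <<'E'
from h import *
s=env.sense();print(s['ee_rot'],s['joint_pos'])
c=env.camera_info('wrist');im=env.get_image('wrist');cv2.imwrite('pics/w1.png',im);np.save('w1.npy',c['pose']);print(c)
E
```

```text
time_s: 1.1
tcp_pos: [0.2998, 0.3187, 0.3012]
ee_rot: [0.001, 1.0, -0.0, -0.0]
ft_force: [1.1, -0.8, 0.6]
grip_width: 0.0851
gripper_force: 0.0
time_s: 2.1
tcp_pos: [0.4508, -0.0498, 0.3012]
ee_rot: [0.002, 1.0, 0.0, -0.0]
ft_force: [0.1, 0.9, 0.0]
grip_width: 0.0854
gripper_force: 0.0
time_s: 2.35
tcp_pos: [0.4501, -0.048, 0.301]
ee_rot: [0.002, 1.0, 0.0, -0.0]
ft_force: [-0.7, 0.3, -1.0]
grip_width: 0.0855
gripper_force: 0.0
[ 1.72025138e-03  9.99998396e-01  1.82192662e-04 -4.64957277e-04] [-2.38424679e-01  1.76645460e-01  1.63977507e+00  1.40338086e-04
  1.32616156e+00 -1.80581456e+00]
{'fx': 309.70691628693146, 'fy': 309.70691628693146, 'cx': 319.198772778505, 'cy': 199.43190939100595, 'pose': array([[ 3.47840058e-03, -9.55223635e-01, -2.95864341e-01,
         3.74457728e-01],
       [ 9.99993836e-01,  3.46409167e-03,  5.72549251e-04,
        -4.77371422e-02],
       [ 4.77988621e-04, -2.95864509e-01,  9.55229796e-01,
         4.44220081e-01],
       [ 0.00000000e+00,  0.00000000e+00,  0.00000000e+00,
         1.00000000e+00]])}
```

View pics/w1.png

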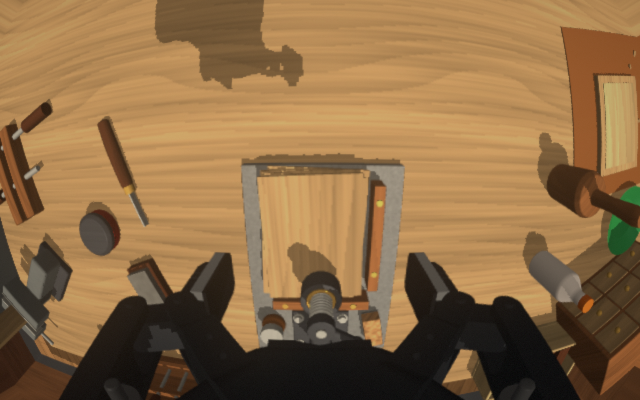

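The wrist view shows the stack between about (258,177) and (368,298), with the left fence at (377,235) and the screw hub at (321,285). I'll enlarge it for a finer measurement.

Run:
```python
import cv2
t=cv2.imread('pics/w1.png')[150:345,230:415]
cv2.imwrite('pics/w1c.png',cv2.resize(t,None,fx=3,fy=3,interpolation=2))
```

```text
(no output)
```

View pics/w1c.png

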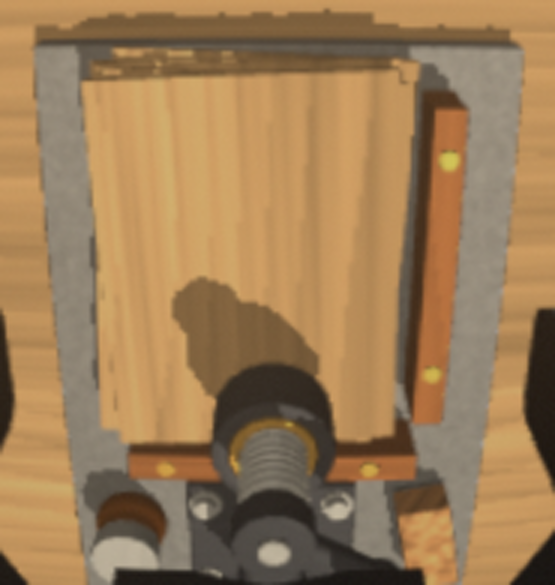

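Run:
```python
from h import *
cw=env.camera_info('wrist');cw['pose']=np.load('w1.npy')
hp=2.5/3
W=lambda p:np.array(p,float)/3+[230,150]-1/3
wp=W([(36,44),(522,48),(437,107),(415,423)]);wb=[(-.165,-.115,.018),(-.165,.12,.018),(-.144,.07,.054),(.021,.07,.054)]
tp=np.array([(38,25),(362,36),(353,522),(20,506)])/4+[275,130]-.375
tb=[(.18,.12,.018),(.18,-.115,.018),(-.165,-.115,.018),(-.165,.12,.018)]
sp=(np.array([(412,288),(660,370),(782,85)])-[394,0])/2.9+[240,182]-.33
sb=[(.18,-.115,.018),(.18,.12,.018),(-.165,.12,.018)]
ct,cs=env.camera_info('top'),env.camera_info('scene')
fw=lambda q:(proj('wrist',clamp(q,wb),cw)-wp).ravel()
f=lambda q:np.r_[fw(q),.7*(proj('top',clamp(q,tb),ct)-tp).ravel(),.7*(proj('scene',clamp(q,sb),cs)-sp).ravel()]
r=least_squares(fw,[.6,0,0]);print('wrist only',r.x,r.fun.round(1))
r=least_squares(f,[.6,0,0]);q=r.x;print('all',q,r.fun.round(1));np.save('q.npy',q)
print('hub,farfence px',(proj('wrist',clamp(q,[(0,0,.172),(.04,.07,.054),(.04,-.07,.054)]),cw)-[230,150])*3)
for u in [(85,82),(415,70),(396,440),(118,442)]:
    u=W(u);s=least_squares(lambda X:(proj('wrist',[(X[0],X[1],.05)],cw)-u).ravel(),[.5,0]).x
    c,sn=np.cos(q[2]),np.sin(q[2]);d=s-q[:2];print('blank4 corner',s.round(4),np.round([c*d[0]+sn*d[1],-sn*d[0]+c*d[1]],4))
```

```text
wrist only [ 0.61972877 -0.04518902 -0.00479357] [-0.6  0.4  1.6 -0.6 -0.3 -0.1 -0.5  0.5]
all [ 0.61967882 -0.04551465 -0.00554432] [-0.8  0.3  1.4 -0.6 -0.5 -0.1 -0.7  0.5 -0.7 -0.4 -0.4 -0.3 -0.7 -0.8
 -1.1  0.1 -1.1 -1.2  0.4  0.2  0.1 -1.1]
hub,farfence px [[275.30387905 550.48999849]
 [409.02767086 453.5098751 ]
 [136.86780795 453.47865219]]
blank4 corner [ 0.4652 -0.1288] [-0.154  -0.0841]
blank4 corner [0.4605 0.0162] [-0.1595  0.0608]
blank4 corner [0.6533 0.017 ] [0.0333 0.0627]
blank4 corner [ 0.6545 -0.1263] [ 0.0353 -0.0806]
```

```bash
echo '[[[0.035,0.002,0.04],0],[[0,0,0.05],0],[[0,0,0.05],0],[[0,0,0.05],0],[[0,0,0.05],0],[[0,0,0.03],0],[[0,0,0.015],0],[[0,0,0.005],0]]' > m.json && python3 nudge.py m.json; echo '[[[-0.006,0,0],0],[[-0.006,0,0],0],[[-0.006,0,0],0],[[-0.004,0,0],0],[[-0.003,0,0],0],[[0,0,0],0]]' > m.json && python3 nudge.py m.json
```

```text
time_s: 3.4
tcp_pos: [0.4151, -0.0452, 0.0108]
ee_rot: [0.001, 1.0, 0.0, -0.001]
ft_force: [0.3, -0.8, 0.3]
grip_width: 0.0852
gripper_force: 0.0
time_s: 4.15
tcp_pos: [0.4407, -0.0462, 0.0113]
ee_rot: [0.001, 1.0, -0.0, 0.0]
ft_force: [0.7, -0.2, -0.6]
grip_width: 0.0855
gripper_force: 0.0
```

```bash
echo '[[[-0.003,0,0],0],[[-0.003,0,0],0],[[-0.003,0,0],0],[[0,0,0],0]]' > m.json && python3 nudge.py m.json | egrep 'tcp|force'; echo '[[[-0.003,0,0],0],[[0,0,0],0],[[-0.002,0,0],0],[[0,0,0],0]]' > m.json && python3 nudge.py m.json| egrep 'tcp|force'
```

```text
tcp_pos: [0.4495, -0.0462, 0.0112]
ft_force: [-2.0, -0.9, 0.7]
gripper_force: 1.2
tcp_pos: [0.4529, -0.0458, 0.0111]
ft_force: [-11.6, 0.2, 4.9]
gripper_force: 5.5
```

```bash
echo '[[[-0.001,0,0],0],[[0,0,0],0]]' > m.json && python3 nudge.py m.json| egrep 'tcp|force'; echo '[[[-0.001,0,0],0],[[0,0,0],0]]' > m.json && python3 nudge.py m.json| egrep 'tcp|force'
```

```text
tcp_pos: [0.4531, -0.0457, 0.0111]
ft_force: [-14.4, -1.2, 8.2]
gripper_force: 7.2
tcp_pos: [0.4535, -0.0457, 0.0111]
ft_force: [-18.1, -1.0, 8.7]
gripper_force: 8.6
```

```bash
echo '[[[0.01,0,0],0],[[0.015,0,0],0],[[0,0,-0.05],0],[[0,0,-0.05],0],[[0,-0.045,0],0],[[0,-0.045,0],0],[[0,-0.045,0],0],[[0,0,0],0.1745]]' > m.json && python3 nudge.py m.json|egrep 'tcp|force'; echo '[[[0,0,0],0.1745],[[0,0,0],0.1745],[[0,0,0],0.1745],[[0,0,0],0.1745],[[0,0,0],0.1745],[[0,0,0],0.1745],[[0,0,0],0.1745],[[0,0,0],0.1745]]' > m.json && python3 nudge.py m.json|egrep 'tcp|ee'; echo '[[[0,0.04,0],0],[[0,0.04,0],0],[[0,0.04,0],0],[[0,0,0],0]]' > m.json && python3 nudge.py m.json
python3 - <<'E'
from h import *
c=env.camera_info('wrist');im=env.get_image('wrist');cv2.imwrite('pics/w2.png',im);np.save('w2.npy',c['pose'])
E
```

```text
tcp_pos: [0.4312, -0.1839, 0.1113]
ft_force: [-0.5, 0.3, -0.5]
gripper_force: 0.0
tcp_pos: [0.4308, -0.181, 0.1112]
ee_rot: [0.71, 0.704, 0.0, 0.0]
time_s: 8.15
tcp_pos: [0.5533, -0.1815, 0.1111]
ee_rot: [0.708, 0.707, 0.0, 0.001]
ft_force: [0.5, -0.2, -0.8]
grip_width: 0.0853
gripper_force: 0.0
```

View pics/w2.png

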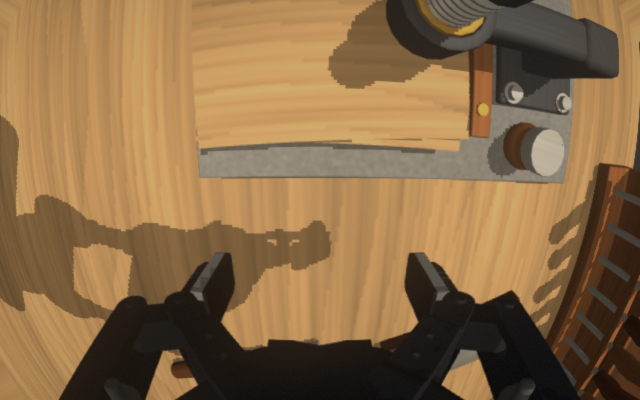

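The wrist view shows the stack flush with the far fence at (470,100). Its right edges, around (200-460, 145), are still staggered and short of the left fence. Next is the push to the left.

```bash
echo '[[[0,0.006,0.05],0.003],[[0,0,0.03],0],[[0,0,0.015],0],[[0,0,0.005],0],[[0.01,0,0],0],[[0.006,0,0],0],[[0.004,0,0],0],[[0,0,0],0]]' > m.json && python3 nudge.py m.json|egrep 'tcp|force'; echo '[[[0.004,0,0],0],[[0.004,0,0],0],[[0.003,0,0],0],[[0.003,0,0],0],[[0,0,0],0]]' > m.json && python3 nudge.py m.json|egrep 'tcp|force';echo '[[[0.003,0,0],0],[[0.003,0,0],0],[[0.002,0,0],0],[[0,0,0],0]]' > m.json && python3 nudge.py m.json|egrep 'tcp|force'
```

```text
tcp_pos: [0.5575, -0.1611, 0.0116]
ft_force: [0.1, 1.0, 0.8]
gripper_force: 0.0
tcp_pos: [0.5574, -0.1472, 0.0113]
ft_force: [0.4, -0.1, -0.6]
gripper_force: 0.0
tcp_pos: [0.5574, -0.1393, 0.0113]
ft_force: [-0.8, -0.2, 0.9]
gripper_force: 0.0
```

```bash
echo '[[[0.002,0,0],0],[[0.002,0,0],0],[[0.001,0,0],0],[[0,0,0],0]]' > m.json && python3 nudge.py m.json|egrep 'tcp|force';echo '[[[0.002,0,0],0],[[0,0,0],0]]' > m.json && python3 nudge.py m.json|egrep 'tcp|ft';echo '[[[0.002,0,0],0],[[0,0,0],0]]' > m.json && python3 nudge.py m.json|egrep 'tcp|ft'
```

```text
tcp_pos: [0.5574, -0.1343, 0.0113]
ft_force: [-0.1, 0.3, -0.6]
gripper_force: 0.0
tcp_pos: [0.5574, -0.1323, 0.0113]
ft_force: [-0.3, -1.6, -0.5]
tcp_pos: [0.5574, -0.1305, 0.0113]
ft_force: [-0.5, -3.5, 0.4]
```

```bash
echo '[[[0.002,0,0],0],[[0,0,0],0]]' > m.json && python3 nudge.py m.json|egrep 'tcp|ft';echo '[[[0.002,0,0],0],[[0,0,0],0]]' > m.json && python3 nudge.py m.json|egrep 'tcp|ft';echo '[[[0.002,0,0],0],[[0,0,0],0]]' > m.json && python3 nudge.py m.json|egrep 'tcp|ft'
```

```text
tcp_pos: [0.5574, -0.1291, 0.0113]
ft_force: [-3.3, -11.7, 0.8]
tcp_pos: [0.5583, -0.1277, 0.0115]
ft_force: [-0.5, -15.5, -1.1]
tcp_pos: [0.5584, -0.1272, 0.0116]
ft_force: [-3.0, -32.4, -1.3]
```

```bash
echo '[[[-0.015,0,0],0],[[-0.03,0,0],0],[[0,0,-0.05],0],[[0,0,-0.05],0],[[0,-0.05,0],0],[[0,-0.05,0],0],[[0,-0.035,0],0],[[0,0,0],-0.1745]]' > m.json && python3 nudge.py m.json|egrep 'tcp|ft'; echo '[[[0,0,0],-0.1745],[[0,0,0],-0.1745],[[0,0,0],-0.1745],[[0,0,0],-0.1745],[[0,0,0],-0.1745],[[0,0,0],-0.1745],[[0,0,0],-0.1745],[[0,0,0],-0.1745]]' > m.json && python3 nudge.py m.json|egrep 'tcp|ee'; echo '[[[0,0.045,0],0],[[0,0.045,0],0],[[0,0.035,0],0],[[0,0,0],0],[[0,0,0],0]]' > m.json && python3 nudge.py m.json
python3 - <<'E'
from h import *
c=env.camera_info('wrist');im=env.get_image('wrist');cv2.imwrite('pics/w3.png',im);np.save('w3.npy',c['pose'])
q=np.load('q.npy')
print(proj('wrist',clamp(q,[(-.15,-.07,.05),(-.15,.07,.05),(.04,.07,.054),(.04,-.07,.05)]),c))
t=im[100:340,200:440];cv2.imwrite('pics/w3c.png',cv2.resize(t,None,fx=2.4,fy=2.4,interpolation=2))
E
```

```text
tcp_pos: [0.4196, -0.168, 0.1114]
ft_force: [0.6, -0.7, 0.2]
tcp_pos: [0.4222, -0.1686, 0.1113]
ee_rot: [0.0, 1.0, 0.0, 0.0]
time_s: 14.7
tcp_pos: [0.4232, -0.044, 0.1113]
ee_rot: [0.003, 1.0, -0.0, 0.0]
ft_force: [-0.4, -0.6, -0.7]
grip_width: 0.0851
gripper_force: 0.0
[[229.23589165 270.97214608]
 [407.84736977 271.05825534]
 [381.34900408 413.16527778]
 [256.52559993 410.34792419]]
```

View pics/w3c.png

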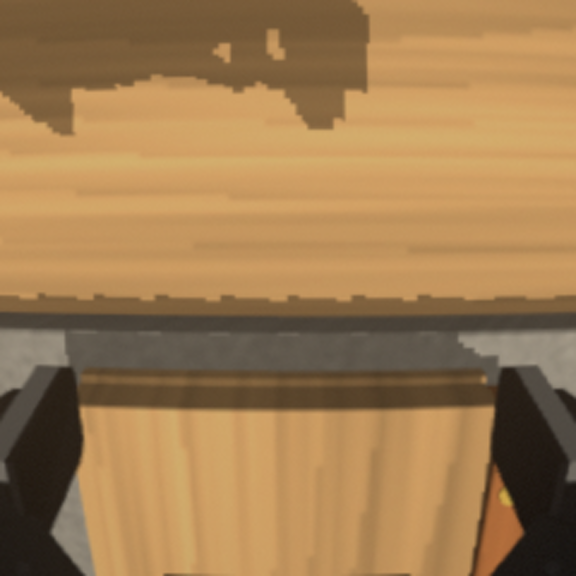

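The near edges now lie nearly in line at image row ~270, against 271 predicted for home. I'll tap once more in x, firmly.

```bash
echo '[[[0,-0.002,0.05],0],[[0,0,0.03],0],[[0,0,0.015],0],[[0,0,0.005],0],[[-0.01,0,0],0],[[-0.008,0,0],0],[[-0.005,0,0],0],[[0,0,0],0]]' > m.json && python3 nudge.py m.json|egrep 'tcp|ft'; echo '[[[-0.003,0,0],0],[[-0.003,0,0],0],[[-0.002,0,0],0],[[-0.002,0,0],0],[[0,0,0],0]]' > m.json && python3 nudge.py m.json|egrep 'tcp|ft'; echo '[[[-0.002,0,0],0],[[0,0,0],0]]' > m.json && python3 nudge.py m.json|egrep 'tcp|ft'
```

```text
tcp_pos: [0.4467, -0.0459, 0.0116]
ft_force: [-0.4, -0.3, 0.0]
tcp_pos: [0.4553, -0.0458, 0.0112]
ft_force: [-4.7, -1.0, 2.4]
tcp_pos: [0.4566, -0.0457, 0.0112]
ft_force: [-8.0, -1.9, 4.9]
```

```bash
echo '[[[-0.002,0,0],0],[[0,0,0],0]]' > m.json && python3 nudge.py m.json|egrep 'tcp|ft'; echo '[[[-0.002,0,0],0],[[0,0,0],0]]' > m.json && python3 nudge.py m.json|egrep 'tcp|ft'; echo '[[[-0.002,0,0],0],[[0,0,0],0]]' > m.json && python3 nudge.py m.json|egrep 'tcp|ft'
```

```text
tcp_pos: [0.4575, -0.0456, 0.011]
ft_force: [-11.0, -3.8, 6.8]
tcp_pos: [0.458, -0.0455, 0.0109]
ft_force: [-19.2, -6.8, 11.1]
tcp_pos: [0.4588, -0.0453, 0.0108]
ft_force: [-23.4, -7.8, 11.3]
```

```bash
echo '[[[-0.002,0,0],0],[[0,0,0],0]]' > m.json && python3 nudge.py m.json|egrep 'tcp|ft'; echo '[[[-0.002,0,0],0],[[0,0,0],0]]' > m.json && python3 nudge.py m.json|egrep 'tcp|ft'; echo '[[[-0.002,0,0],0],[[0,0,0],0]]' > m.json && python3 nudge.py m.json|egrep 'tcp|ft'
```

```text
tcp_pos: [0.4588, -0.0452, 0.0107]
ft_force: [-34.8, -11.0, 20.3]
tcp_pos: [0.4588, -0.045, 0.0106]
ft_force: [-43.9, -15.1, 27.2]
tcp_pos: [0.4587, -0.0449, 0.0106]
ft_force: [-54.7, -19.6, 36.0]
```

```bash
echo '[[[0.01,0,0],0],[[0.015,0,0],0],[[0.02,0,-0.05],0],[[0,0,-0.06],0],[[0,0,-0.06],0],[[0,0,-0.06],0],[[-0.02,0,0],0],[[0,0,0],0]]' > m.json && python3 nudge.py m.json 0 20|egrep 'tcp|ft|width'
python3 - <<'E'
from h import *
c=env.camera_info('wrist');im=env.get_image('wrist');cv2.imwrite('pics/w4.png',im);np.save('w4.npy',c['pose'])
q=np.load('q.npy')
print(((proj('wrist',clamp(q,[(-.15,-.07,.05),(-.15,.07,.05),(.04,.07,.054),(.04,-.07,.05),(-.144,.07,.054)]),c)-[220,130])*2.6).round())
t=im[130:360,220:420];cv2.imwrite('pics/w4c.png',cv2.resize(t,None,fx=2.6,fy=2.6,interpolation=2))
E
```

```text
tcp_pos: [0.4461, -0.0459, 0.2418]
ft_force: [-0.3, -0.1, -1.3]
grip_width: -0.0001
[[102. 169.]
 [420. 169.]
 [391. 512.]
 [131. 508.]
 [421. 185.]]
```

View pics/w4c.png

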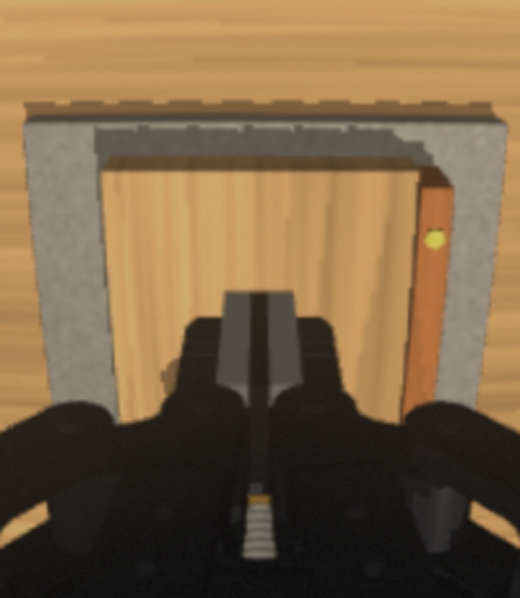

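The stack is home: its near corners are at crop (102,170) and (419,170), against (102,169) and (420,169) predicted, with all edges in line. Next I'll bring the closed fingers behind the grip.

```bash
echo '[[[0,0,-0.015],0],[[-0.057,0.007,0],0],[[-0.057,0.007,0],0],[[-0.058,0.007,0],0],[[-0.058,0.008,0],0],[[0,0,0],0],[[0,0,0],0]]' > m.json && python3 nudge.py m.json|egrep 'tcp|ft'
python3 - <<'E'
from h import *
c=env.camera_info('wrist');im=env.get_image('wrist');np.save('w5.npy',c['pose'])
q=np.load('q.npy')
s=env.get_image('scene')[150:260,250:390]
o=np.zeros((600,800,3),np.uint8);a=cv2.resize(im[140:400,220:420],None,fx=2,fy=2,interpolation=2);b=cv2.resize(s,None,fx=2.8,fy=2.8,interpolation=2)
o[:a.shape[0],:a.shape[1]]=a;o[:b.shape[0],400:400+b.shape[1]]=b;cv2.imwrite('pics/w5.png',o);cv2.imwrite('pics/w5full.png',im)
print(((proj('wrist',clamp(q,[(0,0,.168),(.05*np.cos(1.03),.05*np.sin(1.03),.213)]),c)-[220,140])*2).round())
E
```

```text
tcp_pos: [0.6739, -0.0181, 0.2549]
ft_force: [0.2, -0.7, -1.1]
[[124.  -8.]
 [247.  88.]]
```

View pics/w5.png

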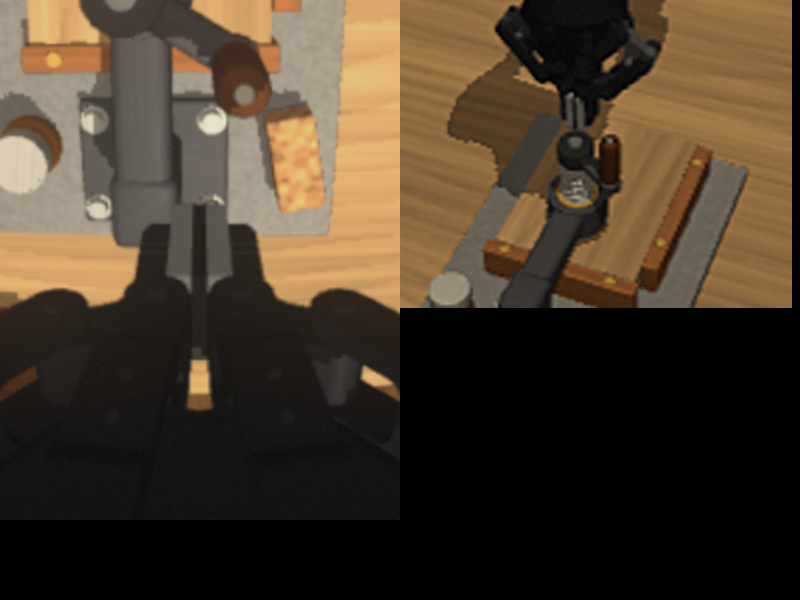

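The wrist view shows the grip's top at crop (245,95), about 2 mm from the prediction, and the hub cap at (122,2). In the scene view the hub cap is at crop (576,150). I'll use these as templates to follow the lift numerically.

```bash
cat >> h.py <<'E'
Q=np.load('q.npy')
def match(im,t,p,w=14):
    h=t.shape[0]//2;x0,y0=int(p[0])-h-w,int(p[1])-h-w;x0=max(x0,0);y0=max(y0,0)
    R=cv2.matchTemplate(im[y0:y0+2*(h+w)+1,x0:x0+2*(h+w)+1],t,cv2.TM_CCOEFF_NORMED)
    _,m,_,(i,j)=cv2.minMaxLoc(R)
    def sub(a,k): return 0 if k<1 or k>len(a)-2 else .5*(a[k-1]-a[k+1])/(a[k-1]-2*a[k]+a[k+1])
    return np.array([x0+h+i+sub(R[j],i),y0+h+j+sub(R[:,i],j)]),round(float(m),2)
def look(phi,tag=None):
    T=np.load('tpl.npz');s=env.sense();c=env.camera_info('wrist');im=env.get_image('wrist');sc=env.get_image('scene')
    if tag: cv2.imwrite(f'pics/{tag}.png',np.vstack([im,sc]))
    def gp(a,l): return clamp(Q,[(.05*np.cos(a),.05*np.sin(a),.213+l)])
    gu,gm=match(im,T['g'],proj('wrist',gp(phi,.003),c)[0],22)
    r=least_squares(lambda X:(proj('wrist',gp(X[0],X[1]/100),c)[0]-gu),[phi,.3]).x
    hu,hm=match(im,T['h'],proj('wrist',clamp(Q,[(0,0,.171)]),c)[0])
    hz=least_squares(lambda X:(proj('wrist',clamp(Q,[(0,0,X[0])]),c)[0]-hu),[.17]).x[0]
    su,sm=match(sc,T['s'],(312.9,203.6),7)
    print('t',round(s['time_s'],2),'tcp',s['tcp_pos'].round(4),'F',s['ft_force'].round(1));print('grip ang %.3f lift %.4f (%.2f) hubz %.4f (%.2f) scene'%(r[0],r[1]/100,gm,hz,hm),su.round(2),sm)
E
python3 - <<'E'
from h import *
im=cv2.imread('pics/w5full.png');sc=cv2.imread('pics/scene0.png')
p=lambda i,x,y,h:i[y-h:y+h+1,x-h:x+h+1]
np.savez('tpl.npz',g=p(im,342,187,9),h=p(im,281,141,6),s=p(sc,313,203,5))
look(1.03)
d=np.diff([(.05*np.cos(t),.05*np.sin(t)) for t in np.arange(.3,7,.2)],axis=0)
for t,x in zip(np.arange(.3,7,.2),d):print(round(t,1),(x*[-1,1]).round(4),end=' ')
E
```

```text
t 20.15 tcp [ 0.6738 -0.0183  0.256 ] F [-0.1  0.1  0.1]
grip ang 0.997 lift 0.0023 (0.93) hubz 0.1854 (0.99) scene [312.83 203.05] 0.99
0.3 [0.0039 0.0092] 0.5 [0.0056 0.0082] 0.7 [0.0072 0.007 ] 0.9 [0.0084 0.0054] 1.1 [0.0093 0.0036] 1.3 [0.0098 0.0017] 1.5 [ 0.01   -0.0003] 1.7 [ 0.0097 -0.0023] 1.9 [ 0.0091 -0.0042] 2.1 [ 0.0081 -0.0059] 2.3 [ 0.0067 -0.0074] 2.5 [ 0.0051 -0.0086] 2.7 [ 0.0033 -0.0094] 2.9 [ 0.0014 -0.0099] 3.1 [-0.0006 -0.01  ] 3.3 [-0.0026 -0.0097] 3.5 [-0.0044 -0.009 ] 3.7 [-0.0061 -0.0079] 3.9 [-0.0076 -0.0065] 4.1 [-0.0087 -0.0049] 4.3 [-0.0095 -0.0031] 4.5 [-0.0099 -0.0011] 4.7 [-0.0099  0.0009] 4.9 [-0.0096  0.0028] 5.1 [-0.0088  0.0047] 5.3 [-0.0077  0.0063] 5.5 [-0.0063  0.0077] 5.7 [-0.0046  0.0088] 5.9 [-0.0028  0.0096] 6.1 [-0.0008  0.0099] 6.3 [0.0012 0.0099] 6.5 [0.0031 0.0095] 6.7 [0.0049 0.0087]
```

```bash
echo '[[[0,0,0.04],0],[[0,0,0.022],0],[[0,0,0.006],0],[[0,0,0],0]]' > m.json && python3 nudge.py m.json|egrep 'tcp|ft'; python3 -c "
from h import *
look(1.03)"
```

```text
tcp_pos: [0.6751, -0.0182, 0.1889]
ft_force: [-1.0, -1.0, 1.1]
t 20.75 tcp [ 0.6751 -0.0182  0.1889] F [-1.  -1.   1.1]
grip ang 0.979 lift -0.0016 (0.75) hubz 0.1844 (0.98) scene [315.55 197.8 ] 0.24
```

```bash
echo '[[[0.01,0.005,0],0],[[0.0145,0.007,0],0],[[0.0084,0.0054,0],0],[[0.0093,0.0036,0],0],[[0.0098,0.0017,0],0],[[0,0,0],0]]' > m.json && python3 nudge.py m.json|egrep 'tcp|ft'; python3 -c "
from h import *
look(1.9)"
```

```text
tcp_pos: [0.6221, 0.005, 0.1881]
ft_force: [0.5, -0.2, -0.5]
t 21.6 tcp [0.6221 0.005  0.1881] F [ 0.5 -0.2 -0.5]
grip ang 2.026 lift 0.0097 (0.74) hubz 0.1791 (0.98) scene [313.18 202.79] 0.9
```

```bash
L='from h import *
import sys
look(float(sys.argv[1]))'; echo "$L">lk.py; echo '[[[0.01,-0.0003,0],0],[[0.0097,-0.0023,0],0],[[0,0,0],0]]' > m.json && python3 nudge.py m.json|egrep 'ft'; python3 lk.py 2.43; echo '[[[0.0091,-0.0042,0],0],[[0,0,0],0]]' > m.json && python3 nudge.py m.json|egrep 'ft'; python3 lk.py 2.63; echo '[[[0.0081,-0.0059,0],0],[[0,0,0],0]]' > m.json && python3 nudge.py m.json|egrep 'ft'; python3 lk.py 2.83
```

```text
ft_force: [0.6, -0.2, -0.9]
t 22.07 tcp [0.6024 0.0022 0.1882] F [ 0.6 -0.2 -0.9]
grip ang 2.402 lift 0.0064 (0.76) hubz 0.1787 (0.98) scene [313.08 202.73] 0.89
ft_force: [-0.5, 0.3, -0.3]
t 22.43 tcp [ 0.5938 -0.0021  0.1883] F [-0.5  0.3 -0.3]
grip ang 2.609 lift 0.0059 (0.77) hubz 0.1746 (0.86) scene [313.12 202.64] 0.88
ft_force: [0.4, -0.1, 0.2]
t 22.77 tcp [ 0.5856 -0.008   0.1883] F [ 0.4 -0.1  0.2]
grip ang 2.831 lift 0.0054 (0.79) hubz 0.1630 (0.94) scene [313.13 202.58] 0.87
```

```bash
echo '[[[0.0067,-0.0074,0],0],[[0,0,0],0]]' > m.json && python3 nudge.py m.json|egrep 'ft'; python3 lk.py 3.03|tail -1; echo '[[[0.0051,-0.0086,0],0],[[0,0,0],0]]' > m.json && python3 nudge.py m.json|egrep 'ft'; python3 lk.py 3.23|tail -1; echo '[[[0.0033,-0.0094,0],0],[[0,0,0],0]]' > m.json && python3 nudge.py m.json|egrep 'ft'; python3 lk.py 3.43|tail -1
```

```text
ft_force: [0.1, 0.0, 0.7]
grip ang 3.021 lift 0.0052 (0.79) hubz 0.1603 (0.82) scene [313.08 202.56] 0.87
ft_force: [0.5, -0.0, 0.3]
grip ang 3.199 lift 0.0049 (0.78) hubz 0.1680 (0.68) scene [313.06 202.45] 0.85
ft_force: [0.3, -0.5, -0.2]
grip ang 3.379 lift 0.0037 (0.73) hubz 0.1640 (0.69) scene [313.08 202.32] 0.89
```

```bash
echo '[[[0.0014,-0.0099,0],0],[[0,0,0],0]]' > m.json && python3 nudge.py m.json|egrep 'ft'; python3 lk.py 3.6|tail -1; echo '[[[-0.0006,-0.01,0],0],[[0,0,0],0]]' > m.json && python3 nudge.py m.json|egrep 'ft'; python3 lk.py 3.8|tail -1; echo '[[[-0.0026,-0.0097,0],0],[[0,0,0],0]]' > m.json && python3 nudge.py m.json|egrep 'ft'; python3 lk.py 4.0
```

```text
ft_force: [-1.0, 0.2, -0.2]
grip ang 3.667 lift -0.0101 (0.43) hubz 0.1630 (0.66) scene [313.   202.28] 0.9
ft_force: [0.0, 0.1, -1.1]
grip ang 3.614 lift 0.0243 (0.37) hubz 0.1635 (0.64) scene [313.03 202.26] 0.91
ft_force: [-0.4, 0.0, -0.7]
t 24.88 tcp [ 0.5729 -0.0633  0.1883] F [-0.4  0.  -0.7]
grip ang 3.864 lift 0.0199 (0.36) hubz 0.1670 (0.69) scene [312.99 202.22] 0.92
```

```bash
echo '[[[-0.0044,-0.009,0],0],[[0,0,0],0]]' > m.json && python3 nudge.py m.json|egrep 'ft'; python3 lk.py 4.2|tail -1; echo '[[[-0.0061,-0.0079,0],0],[[0,0,0],0]]' > m.json && python3 nudge.py m.json|egrep 'ft'; python3 lk.py 4.4|tail -1; echo '[[[-0.0076,-0.0065,0],0],[[0,0,0],0]]' > m.json && python3 nudge.py m.json|egrep 'ft'; python3 lk.py 4.6
```

```text
ft_force: [0.6, -1.1, 0.5]
grip ang 4.199 lift 0.0104 (0.36) hubz 0.1594 (0.87) scene [312.98 202.18] 0.92
ft_force: [-0.0, 0.1, -0.6]
grip ang 3.964 lift 0.0312 (0.30) hubz 0.1602 (0.91) scene [312.89 202.1 ] 0.94
ft_force: [0.2, -0.2, -0.2]
t 25.93 tcp [ 0.5914 -0.0866  0.1883] F [ 0.2 -0.2 -0.2]
grip ang 4.102 lift 0.0320 (0.75) hubz 0.1719 (0.85) scene [312.88 202.08] 0.95
```

```bash
echo '[[[-0.0087,-0.0049,0],0],[[0,0,0],0]]' > m.json && python3 nudge.py m.json|egrep 'ft'; python3 lk.py 4.8|tail -1; echo '[[[-0.0095,-0.0031,0],0],[[0,0,0],0]]' > m.json && python3 nudge.py m.json|egrep 'ft'; python3 lk.py 5.0|tail -1; echo '[[[-0.0099,-0.0011,0],0],[[0,0,0],0]]' > m.json && python3 nudge.py m.json|egrep 'ft'; python3 lk.py 5.2
```

```text
ft_force: [0.1, -0.6, 0.1]
grip ang 5.099 lift -0.0044 (0.63) hubz 0.1813 (0.96) scene [312.91 202.05] 0.96
ft_force: [-0.5, -0.7, 0.3]
grip ang 4.898 lift 0.0092 (0.85) hubz 0.1812 (0.97) scene [312.92 202.04] 0.96
ft_force: [1.1, 0.9, 0.1]
t 26.98 tcp [ 0.6196 -0.0954  0.1883] F [1.1 0.9 0.1]
grip ang 4.710 lift 0.0379 (0.61) hubz 0.1817 (0.98) scene [312.91 202.05] 0.96
```

```bash
cat >> h.py <<'E'
def sgrip(lo,hi):
    s0=cv2.imread('pics/scene0.png');sc=env.get_image('scene');cs=env.camera_info('scene')
    P=lambda a,l:proj('scene',clamp(Q,[(.05*np.cos(a),.05*np.sin(a),.19+l)]),cs)[0]
    p=P(1.0,.001);t=s0[int(p[1])-10:int(p[1])+11,int(p[0])-6:int(p[0])+7]
    best=[]
    for a in np.arange(lo,hi,.05):
        u=P(a,.003);x,y=int(u[0]),int(u[1]);R=cv2.matchTemplate(sc[y-12:y+13,x-7:x+8],t,cv2.TM_CCOEFF_NORMED);best.append((R.max().round(3),round(a,2)))
    print('sgrip',sorted(best)[::-1][:5])
    cv2.imwrite('pics/sg.png',cv2.resize(sc[150:260,250:390],None,fx=4,fy=4,interpolation=2))
E
python3 -c "
from h import *
sgrip(4,6.3)"
```

```text
sgrip [(np.float32(0.36), np.float64(5.45)), (np.float32(0.36), np.float64(5.4)), (np.float32(0.36), np.float64(5.35)), (np.float32(0.36), np.float64(5.3)), (np.float32(0.36), np.float64(5.25))]
```

Run:
```python
from h import *
a=cv2.imread('pics/w5full.png');print(a[170:205:5,336].tolist(),'scene0',cv2.imread('pics/scene0.png')[200:216:4,325].tolist())
def blobs(im,n):
    b,g,r=[im[...,i].astype(float) for i in range(3)]
    m=((r>1.8*g)&(r>30)&(r<130)).astype(np.uint8);m=cv2.morphologyEx(m,cv2.MORPH_OPEN,np.ones((2,2)))
    k,_,st,ce=cv2.connectedComponentsWithStats(m)
    print(n,[(st[i].tolist(),ce[i].round(1).tolist()) for i in range(1,k) if st[i,4]>25])
blobs(a[100:330,200:460],'ref w5');c=env.camera_info('wrist')
blobs(env.get_image('wrist')[100:330,200:460],'wrist now')
blobs(cv2.imread('pics/scene0.png')[150:260,250:390],'scene0');blobs(env.get_image('scene')[150:260,250:390],'scene now')
for p in (4.9,5.2,5.5):print(p,proj('wrist',clamp(Q,[(.05*np.cos(p),.05*np.sin(p),.213)]),c)-[200,100],proj('scene',clamp(Q,[(.05*np.cos(p),.05*np.sin(p),.195)]))-[250,150])
```

```text
[[30, 44, 63], [35, 53, 80], [37, 54, 83], [43, 59, 84], [38, 52, 78], [44, 68, 111], [138, 154, 164]] scene0 [[97, 111, 115], [12, 23, 44], [12, 22, 41], [10, 19, 41]]
ref w5 []
wrist now []
scene0 [([73, 52, 6, 15, 72], [75.3, 58.7])]
scene now [([39, 40, 7, 15, 83], [42.4, 46.6])]
4.9 [[120.54812761 200.13508712]] [[41.68962853 41.1091615 ]]
5.2 [[130.64799383 222.93187015]] [[41.16700279 45.49195467]]
5.5 [[147.61736029 240.06469944]] [[42.5074895  49.79629523]]
```

```bash
cat > lk2.py <<'E'
from h import *
cs=env.camera_info('scene');T=np.load('tpl.npz')
def blob(im):
    im=im[150:260,250:390];b,g,r=[im[...,i].astype(float) for i in range(3)]
    m=((r>1.8*g)&(r>30)&(r<130)).astype(np.uint8);m=cv2.morphologyEx(m,cv2.MORPH_OPEN,np.ones((2,2)))
    k,_,st,ce=cv2.connectedComponentsWithStats(m);i=1+np.argmax(st[1:,4]);return ce[i]+[250,150],st[i,4]
P=lambda a,l:proj('scene',clamp(Q,[(.05*np.cos(a),.05*np.sin(a),.195+l)]),cs)[0]
b0=np.array([325.3,208.7])-P(1.0,.002)
sc=env.get_image('scene');b,n=blob(sc);su,sm=match(sc,T['s'],(312.9,203.6),7)
import sys;ph=float(sys.argv[1])
r=least_squares(lambda X:P(X[0],X[1]/100)+b0-b,[ph,.3]).x
a=np.arange(ph-1,ph+1,.01);e=[np.linalg.norm(P(x,.004)+b0-b) for x in a]
print('hub row %.2f (%.2f)'%(su[1],sm),'blob',b.round(1),n,'ang/lift',r.round(3),'ang@l=4mm %.2f'%a[np.argmin(e)])
E
python3 lk2.py 5.2; echo '[[[-0.0099,0.0009,0],0],[[0,0,0],0]]' > m.json && python3 nudge.py m.json|egrep 'ft'; python3 lk2.py 5.4;echo '[[[-0.0096,0.0028,0],0],[[0,0,0],0]]' > m.json && python3 nudge.py m.json|egrep 'ft'; python3 lk2.py 5.6
```

```text
hub row 202.05 (0.96) blob [292.3 196.8] 81 ang/lift [5.309 1.275] ang@l=4mm 5.13
ft_force: [-0.9, -0.5, -0.3]
hub row 203.62 (0.89) blob [292.9 201.1] 85 ang/lift [5.386 0.209] ang@l=4mm 5.42
ft_force: [-0.5, 0.1, -0.1]
hub row 203.56 (0.89) blob [294.3 204.4] 85 ang/lift [ 5.571 -0.038] ang@l=4mm 5.64
```

The screw has dropped: the hub row jumped from 202.05 to 203.6 at a grip angle of about 5.2-5.4. I'll lift, open and locate the grip for the pinch.

```bash
echo '[[[0.002,-0.004,0],0],[[0,0,-0.04],0],[[0,0,-0.027],0],[[-0.02,0.018,0],0],[[0,0,0],0],[[0,0,0],0]]' > m.json && python3 nudge.py m.json 0.05 20|egrep 'tcp|ft|width'; python3 lk.py 5.57; python3 lk2.py 5.57
python3 - <<'E'
from h import *
print(Q,clamp(Q,[(.05*np.cos(5.57),.05*np.sin(5.57),.19)]))
E
```

```text
tcp_pos: [0.6558, -0.0781, 0.2549]
ft_force: [-0.0, -1.0, 0.2]
grip_width: 0.0497
t 28.62 tcp [ 0.6558 -0.0781  0.2549] F [-0.  -1.   0.2]
grip ang 5.547 lift 0.0042 (0.87) hubz 0.1818 (0.99) scene [313.04 203.56] 0.89
hub row 203.56 (0.89) blob [294.4 204.5] 82 ang/lift [ 5.577 -0.052] ang@l=4mm 5.64
[ 0.61967882 -0.04551465 -0.00554432] [[ 0.65731096 -0.0784361   0.19      ]]
```

```bash
echo '[[[-0.001,0,0.04],0],[[0,0,0.03],0],[[0,0,0.011],0],[[0,0,0],0]]' > m.json && python3 nudge.py m.json|egrep 'tcp|ft';  echo '[[[0,0,0],0],[[0,0,0],0],[[0,0,0],0],[[0,0,0],0]]' > m.json && python3 nudge.py m.json 0 30; python3 lk2.py 5.57
```

```text
tcp_pos: [0.6571, -0.078, 0.1742]
ft_force: [0.3, 0.1, 1.0]
time_s: 29.78
tcp_pos: [0.6583, -0.0781, 0.1755]
ee_rot: [0.003, 1.0, -0.0, 0.001]
ft_force: [3.2, -1.2, 6.5]
grip_width: 0.018
gripper_force: 29.5
hub row 203.78 (0.79) blob [293.6 205. ] 60 ang/lift [ 5.464 -0.758] ang@l=4mm 5.64
```

Run:
```python
import numpy as np
t=5.58-.262*np.arange(26);d=np.diff(np.c_[-.05*np.cos(t),.05*np.sin(t)],axis=0)
print(';'.join('%.4f %.4f'%tuple(x) for x in d))
```

```text
0.0097 -0.0088;0.0116 -0.0060;0.0128 -0.0028;0.0130 0.0006;0.0124 0.0040;0.0110 0.0071;0.0088 0.0097;0.0060 0.0116;0.0027 0.0128;-0.0007 0.0130;-0.0040 0.0124;-0.0071 0.0110;-0.0097 0.0088;-0.0116 0.0059;-0.0128 0.0027;-0.0130 -0.0007;-0.0124 -0.0040;-0.0110 -0.0071;-0.0087 -0.0097;-0.0059 -0.0116;-0.0027 -0.0128;0.0007 -0.0130;0.0040 -0.0124;0.0071 -0.0109;0.0097 -0.0087
```

```bash
echo '[[[0.0097,-0.0088,0.0002],0],[[0.0116,-0.006,0.0003],0],[[0.0128,-0.0028,0.0002],0],[[0.013,0.0006,0.0003],0],[[0,0,0],0]]' > m.json && python3 nudge.py m.json; python3 lk2.py 4.53
```

```text
time_s: 30.45
tcp_pos: [0.6096, -0.0953, 0.1744]
ee_rot: [0.003, 1.0, -0.001, 0.0]
ft_force: [-5.0, -5.6, 10.6]
grip_width: 0.018
gripper_force: 30.0
hub row 203.89 (0.94) blob [295.2 189.8] 57 ang/lift [4.593 0.21 ] ang@l=4mm 4.62
```

```bash
echo '[[[0.0124,0.004,0.0002],0],[[0.011,0.0071,0.0003],0],[[0.0088,0.0097,0.0002],0],[[0.006,0.0116,0.0003],0],[[0.0027,0.0128,0.0002],0],[[-0.0007,0.013,0.0003],0],[[-0.004,0.0124,0.0002],0],[[0,0,0],0]]' > m.json && python3 nudge.py m.json|egrep 'tcp|ft|width'; python3 lk2.py 2.7;  echo '[[[-0.0071,0.011,0.0003],0],[[-0.0097,0.0088,0.0002],0],[[-0.0116,0.0059,0.0003],0],[[-0.0128,0.0027,0.0002],0],[[-0.013,-0.0007,0.0003],0],[[-0.0124,-0.004,0.0002],0],[[0,0,0],0]]' > m.json && python3 nudge.py m.json|egrep 'tcp|ft|width'; python3 lk2.py 1.13
```

```text
tcp_pos: [0.5752, -0.0229, 0.1725]
ft_force: [1.4, 2.7, 8.4]
grip_width: 0.018
hub row 204.28 (0.89) blob [327.9 188.1] 65 ang/lift [ 2.712 -0.365] ang@l=4mm 2.63
tcp_pos: [0.6421, -0.0012, 0.1709]
ft_force: [1.2, -5.1, 6.3]
grip_width: 0.0182
hub row 204.85 (0.76) blob [326.4 209.6] 65 ang/lift [ 1.063 -0.305] ang@l=4mm 1.01
```

```bash
echo '[[[-0.011,-0.0071,0.0003],0],[[-0.0087,-0.0097,0.0002],0],[[-0.0059,-0.0116,0.0003],0],[[-0.0027,-0.0128,0.0002],0],[[0.0007,-0.013,0.0003],0],[[0.004,-0.0124,0.0002],0],[[0.0071,-0.0109,0.0003],0],[[0.0097,-0.0087,0.0002],0]]' > m.json && python3 nudge.py m.json - 40|egrep 'tcp|ft|width';echo '[[[0,0,0],0],[[0,0,0],0],[[0,0,0],0]]' > m.json && python3 nudge.py m.json - 50; python3 lk2.py -0.97; python3 -c "
from h import *
p=env.sense()['tcp_pos'];print(np.arctan2(p[1]+.0455,p[0]-.6197),np.hypot(p[1]+.0455,p[0]-.6197))"
```

```text
tcp_pos: [0.6488, -0.0871, 0.1694]
ft_force: [4.2, 1.3, 4.3]
grip_width: 0.0182
time_s: 33.85
tcp_pos: [0.648, -0.0876, 0.1693]
ee_rot: [0.003, 1.0, -0.001, 0.001]
ft_force: [-1.0, -5.5, 7.8]
grip_width: 0.0178
gripper_force: 48.8
hub row 205.42 (0.80) blob [291.8 201.9] 62 ang/lift [-1.085 -0.977] ang@l=4mm -0.85
-0.978792940798274 0.05070337037992007
```

Run:
```python
from h import *
t=env.get_image('top')[125:270,270:380];s=env.get_image('scene')[170:310,240:385]
t=cv2.resize(t,None,fx=3.6,fy=3.6,interpolation=2);s=cv2.resize(s,None,fx=2.7,fy=2.7,interpolation=2)
o=np.zeros((540,800,3),np.uint8);o[:t.shape[0],:t.shape[1]]=t;o[:s.shape[0],400:400+s.shape[1]]=s[:,:400];cv2.imwrite('pics/fin.png',o)
print((proj('top',clamp(Q,[(-.15,-.07,.05),(-.15,.07,.05),(.04,-.07,.05)]))-[270,125])*3.6)
```

```text
[[276.80363025 462.10498894]
 [ 92.1627977  456.11142418]
 [283.19373608 213.66333314]]
```

View pics/fin.png

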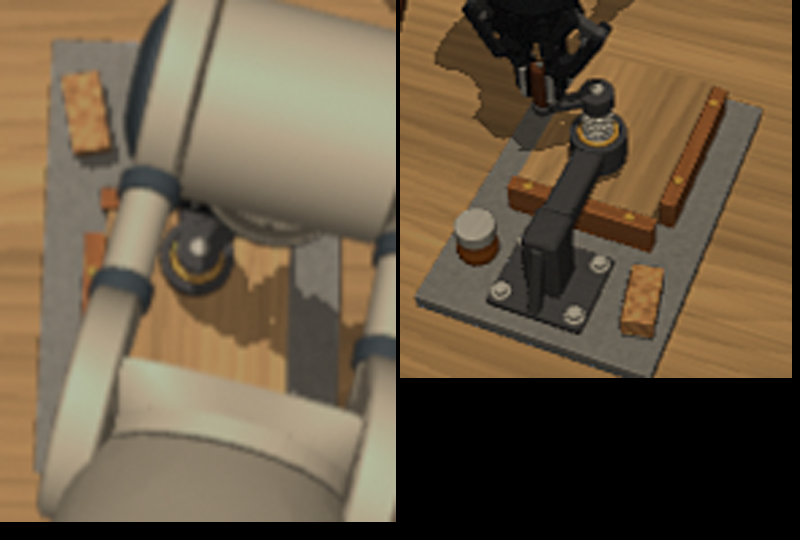

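The final view shows the stack flush with both fences, at scene crop (515,185) and (665,210). The fingers hold the grip at (540,85), and the jar and sanding block are where they were.

```bash
python3 -c "
from rig import env
print(env.hand_in())"
```

```text
the job is handed in; nothing more can be done
None
```

I tapped the stack home into both fences, turned the screw back until it dropped, then forward one turn (6 mm down by the arm's reading). I handed the job in with the grip pinched at about 49 N; no verdict was returned.

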